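# Show the spare wall tile to the inspection camera

### The arm

A 6-joint arm with a two-finger parallel gripper is mounted at the origin on the work surface. World frame = base frame: x ahead of the robot, y to its left, z up, the work surface at z = 0. Lengths are in m, angles in rad, forces in N, time in s.
With the tool pointing down it reaches from about 0.3 to 0.775 m from the base axis. Payload 14.6 kg.
Tool frame: the origin (TCP) lies midway between the tips of the shut fingers; the grasp point (between the pads) lies 19 mm behind it (ctrl.hold_point_z is the distance from the TCP to the grasp point, in m); z points along the fingers, x is the direction in which the jaws open and shut, and the axes are right-handed (so a half turn about z gives the same grasp; the last joint's range is limited). The gripper opens to 94 mm and grips with 3 to 60 N. Pads are 16 mm wide; open, the fingers measure 119 mm over their backs; the gripper's body (75 mm by 177 mm) begins 78 mm behind the grasp point.
Start: joints at [-1.31, 0.3, 1.521, -0, 1.321, -0.067], TCP at [0.177, -0.521, 0.205] pointing down, gripper open.
Joint ranges: [-3.03, 3.03], [-0.79, 2.21], [0.23, 2.52], [-1.04, 4.18], [0, 3.07], [-2.55, 2.55]. Speed limits (rad/s): [2.22, 2.22, 2.57, 3.14, 3.14, 3.14].

### API

Orientations are given as [roll, pitch, yaw] about the fixed x, y, z axes, in that order (R = Rz(yaw) Ry(pitch) Rx(roll)).
In Python, from station import ctrl, viewer, ticket, nets gives the robot as it stands.
- The arm moves only by the tool carry_out, never from a script. Its argument "commands" is one flat list of numbers, 7 for each row, row after row: the closure, from -1 (fully open) to 1 (shut), so that 0 is half open, then the shift along the world's x, y, z in cm, then the turn, a rotation vector about the world's x, y, z in rad. In form: [gripper, tx, ty, tz, ax, ay, az, gripper, tx, ty, tz, ax, ay, az, ...]. A call has 1 to 12 rows; each row is the pose to reach, as a shift and turn from the pose measured when the call began; what a row does not reach only later rows make up. A row lasts 1/12 s, in which the tool goes at most 41.7 mm and 7.16 degrees, less where a joint would pass 70% of its speed; a pose out of reach is approached as far as the arm can. A call with a gripper value outside its range is refused whole. The fingers move at their own pace and stop on an object; "force" is the grip in N (left out, the last holds). Time passes only in rows, so rows that repeat a pose let the fingers close. It gives the time, the measured TCP pose, the force and the opening at its end, in the units of the state.
- ctrl.get_obs(): the state, without advancing time (a new reading comes with each control period).
- viewer.camera(name): name is "side" or "top" or "wrist"; returns (picture, depth): 400x640x3 uint8, blue, green, red; 400x640 float32, m along the optical axis (not along the pixel's ray), 0 where there is no reading.
- viewer.camera_info(name): a dict with "fx", "fy", "cx", "cy" (pixels), "D" ([k1, k2, p1, p2, k3] as OpenCV has them; the pictures are not rectified), "R" (3x3) and "t" (3): a world point X has camera coordinates R X + t. Camera axes: x right, y down, z forward; pixel columns grow to the right and rows downward; lengths in m; the calibration is good to about 2 mm. A picture is of the moment at which its call begins: read the wrist's pose just before it. camera_info takes no time and is no camera call; for the wrist camera it gives the pose at the moment of the call.
- ticket.hand_in(): hands the job in, once; it reports no verdict.
Trained networks look in the newest picture that a camera, given by its name, has taken for a name from the list of things; names that differ only in an ending like _2 or _b are one class to them, and where a whole thing is asked for, a point or a joint stands for the part that bears it (a point fixed in the world has none). Each returns a list of dicts, best first, with "confidence" (0 to 1); they miss things now and then, are a little off and sometimes report something else, mostly with a low value. They report only what shows in the picture. A call takes as long as a camera call.
- nets.silhouettes(camera, thing): "region" (400x640 bool, what is visible of it) and "extent" ([left, top, right, bottom] in pixels, round what is visible of it).
The state is a dict: "time_s": time; "qpos": joint angles; "joint_vel": joint speeds; "tau": joint torques, N m; "ee_pos": TCP position; "eef_rot": TCP orientation; "force": force on the tool from outside, world axes, zero at the start; "moment": the same for the moment, N m; "grip_width": finger opening in m.
Only numpy, scipy, OpenCV 4.12 (cv2) and the standard library are available. Lean on these libraries where they do the work, as an engineer would, in place of code of your own. Each camera call takes 0.05 s, during which the arm holds its last target. There are 200 camera calls.

### The job

Before the spare wall tile is set, it has to be checked on camera for hairline cracks: take the one whole tile by its top edge, slide it straight up out of the slotted rack, and hold it up in the air in front of the camera on the little tripod, upright and square on, glazed white side to the lens, the middle of the tile level with and centred on the lens and about 15 cm away from it. Finish while still holding it there, quite still; leave the two cut pieces in their slots and do not shift the camera or knock over or push about the other things on the ledge.

Things in the scene. Friction and masses are not known exactly. Their poses are not given: they have to be found in the camera images.
- tile: the one whole wall tile, a plain rectangle 100 mm wide, 150 mm tall and 8 mm thick, about 0.2 to 0.35 kg, standing on a short edge in one of the rack's three slots (any of them). Origin: centre of its lower edge. x: out of the glazed white face (the other face is ribbed red clay), y: along its width, z: up its height. In the rack its glazed face looks to the rack's +x
- tile_face (a point): centre of the tile's glazed face: 4 mm along the tile's x and 75 mm up from its origin; axes as the tile
- tile_top (a point): middle of the tile's top edge, 150 mm up from its origin (158 mm above the ledge while it stands in the rack); axes as the tile
- rack: grey plastic slotted tile rack, fixed, 180 (x) by 128 mm (y), sides 72 mm high, floor 8 mm up. Origin: centre of its underside. Three slots along y at x = -50, 0, +50 mm, formed by ribs at both sides only (ribs reach in to 44 mm from the middle); slots 12 mm wide, 108 mm long: a tile has 2 mm play before and behind, 4 mm at each side. 42 mm free between tiles. A tile leaves only upwards
- notched: cut piece in another slot of the rack: a tile 100 x 150 x 8 mm with a corner of 45 mm (width) by 60 mm (height) cut out at the top on its +y side. Origin: centre of its lower edge. Stays where it is
- short: cut piece in the remaining slot of the rack: a tile cut down to 100 x 95 x 8 mm. Origin: centre of its lower edge. Stays where it is
- camera: compact black camera on a small three-legged tripod, standing loose on the ledge (0.65 kg), 245 mm high, feet on a circle of 80 mm radius. Origin: on the ledge under the tripod's middle. The lens looks level along the camera's -x, roughly towards the robot; y along the camera's width (106 mm), z up
- lens (a point): centre of the lens's front glass, 200 mm above the ledge and 57 mm along -x from the tripod's middle; axes as the camera: the lens looks along -x, so the tile belongs about 150 mm along -x from this point
- cup: white ceramic toothbrush cup, 74 mm across, 100 mm high, with two toothbrushes sticking out to 180 mm. Origin: centre of its underside. Leave alone
- bottle: closed turquoise squeeze bottle, 66 mm across, 174 mm high. Origin: centre of its underside. Leave alone
- dish: steel soap dish 90 x 125 x 22 mm with a bar of soap in it, 32 mm high in all. Origin: centre of its underside. Leave alone
- brush: toilet brush in its white plastic holder, 112 mm across, 360 mm high with the handle. Origin: centre of its underside. Leave alone

How it is judged:
By the outcome, as a careful person would: the job done as asked, in the order asked, and still so for the second after the job is handed in, while the arm keeps its last pose, push and grip.
It also fails if it takes over 42 s, if anything falls off the work surface, if the arm or the gripper's body presses on something with over 40 N, if the wrist force passes 120 N, or if a joint passes its speed limit or range.

## Working session

There is one attempt and no reset: what is moved stays moved. The work goes in short steps, Python scripts to look and compute and a tool call to move; the robot and the scene stay as the last step left them, time stands still between calls to the robot, and variables do not carry over. Pictures are saved under pics/ and viewed, about 8 in all and at most 12, crops included, and the job is handed in when it is done.

Besides the shell and the picture viewer there is one more tool, called after "Call:" as name(argument=value, ...) on one line, values as JSON. carry_out: Moves the arm, as the interface text tells. Its arguments: {"type":"object","properties":{"commands":{"type":"array","items":{"type":"number"}},"force":{"type":"number"}},"required":["commands"]}

```bash
mkdir -p pics; cat > h.py <<'E'
import numpy as np, cv2
from station import ctrl, viewer, ticket, nets
def cloud(name):
    info=viewer.camera_info(name); pic,d=viewer.camera(name)
    K=np.array([[info['fx'],0,info['cx']],[0,info['fy'],info['cy']],[0,0,1]])
    v,u=np.mgrid[0:400,0:640]
    p=cv2.undistortPoints(np.stack([u,v],-1).reshape(-1,1,2).astype(float),K,np.array(info['D'])).reshape(400,640,2)
    P=np.dstack([p*d[...,None],d])
    R=np.array(info['R']);t=np.array(info['t'])
    W=(P-t)@R
    W[d==0]=np.nan
    return pic,d,W,info
def obs():
    o=ctrl.get_obs(); return {k:np.round(o[k],4).tolist() for k in('time_s','ee_pos','eef_rot','grip_width','force','qpos')}
E
python3 - <<'E'
from h import *
print(obs())
for n in('side','top'):
    pic,d,W,i=cloud(n); cv2.imwrite(f'pics/{n}1.png',pic); np.save(f'{n}.npy',W)
    print(n,'cam at',-np.array(i['R']).T@np.array(i['t']))
    for th in('tile','notched','short','rack','camera','lens','cup','bottle','dish','brush'):
        for s in nets.silhouettes(n,th)[:2]:
            q=W[s['region']]; q=q[~np.isnan(q[:,0])]
            if len(q): print(th,round(s['confidence'],2),s['extent'],len(q),np.round(np.percentile(q,[3,50,97],axis=0),3).tolist())
E
```

```text
{'time_s': 0.0, 'ee_pos': [0.177, -0.5205, 0.2049], 'eef_rot': [-3.1415, 0.0011, -1.243], 'grip_width': 0.0939, 'force': [-0.1487, 0.6958, -0.6254], 'qpos': [-1.3096, 0.3004, 1.5216, 0.0, 1.3207, -0.0666]}
side cam at [0.11700058 0.59536086 1.04772389]
tile 0.67 [258.7, 251.7, 290.5, 300.1] 983 [[0.514, 0.167, 0.018], [0.526, 0.213, 0.101], [0.538, 0.258, 0.158]]
short 0.81 [267.1, 275.1, 302.5, 308.3] 608 [[0.466, 0.18, 0.012], [0.478, 0.227, 0.069], [0.492, 0.271, 0.103]]
short 0.47 [245.4, 240.1, 277.6, 284.4] 434 [[0.562, 0.156, 0.044], [0.572, 0.191, 0.109], [0.587, 0.245, 0.158]]
rack 0.83 [236.8, 250.8, 313.9, 326.8] 1539 [[0.429, 0.152, -0.002], [0.474, 0.239, 0.032], [0.632, 0.287, 0.072]]
rack 0.71 [387.7, 51.1, 420.3, 150.2] 1509 [[0.498, -0.735, -0.003], [0.54, -0.547, 0.101], [0.629, -0.515, 0.343]]
camera 0.8 [306.9, 122.7, 348.1, 198.7] 1152 [[0.61, -0.245, 0.007], [0.655, -0.196, 0.208], [0.716, -0.137, 0.241]]
lens 0.62 [304.6, 122.8, 345.2, 199.1] 1207 [[0.61, -0.248, -0.0], [0.655, -0.196, 0.207], [0.731, -0.132, 0.24]]
lens 0.46 [247.2, 239.4, 279.2, 284.1] 499 [[
[... 1359 characters left out ...]
 0.082, 0.184]]
bottle 0.92 [171.6, 218.8, 197.4, 242.9] 438 [[0.445, 0.404, 0.012], [0.471, 0.422, 0.12], [0.502, 0.459, 0.16]]
bottle 0.72 [240.7, 200.2, 266.2, 210.8] 190 [[0.561, 0.147, 0.005], [0.572, 0.186, 0.089], [0.6, 0.236, 0.161]]
dish 0.67 [294.7, 238.1, 335.2, 269.4] 873 [[0.34, -0.092, -0.002], [0.386, -0.031, 0.015], [0.435, 0.027, 0.037]]
dish 0.28 [239.8, 199.4, 266.5, 211.7] 154 [[0.561, 0.147, 0.019], [0.572, 0.184, 0.098], [0.586, 0.235, 0.161]]
brush 0.73 [449.8, 193.5, 504.5, 224.6] 1085 [[0.495, -0.611, 0.005], [0.537, -0.56, 0.126], [0.585, -0.523, 0.36]]
brush 0.59 [346.2, 154.1, 378.4, 200.2] 768 [[0.606, -0.26, 0.003], [0.655, -0.204, 0.227], [0.71, -0.154, 0.245]]
```

```bash
python3 - <<'E'
from h import *
a=cv2.imread('pics/side1.png')[100:330,220:410]; b=cv2.imread('pics/top1.png')[130:280,200:400]
a=cv2.resize(a,None,fx=2.6,fy=2.6,interpolation=2)
b=cv2.resize(b,None,fx=2,fy=2,interpolation=2)
c=np.zeros((600,794+100,3),np.uint8); c[:a.shape[0],:a.shape[1]]=a
c[:b.shape[0],a.shape[1]:a.shape[1]+b.shape[1]]=b
cv2.imwrite('pics/c1.png',cv2.resize(c,(800,537)))
# top edges
W=np.load('top.npy'); S=np.load('side.npy')
for nm,w in(('top',W),('side',S)):
    for x0,x1 in((.50,.55),(.55,.61),(.45,.50)):
        m=(w[...,0]>x0)&(w[...,0]<x1)&(w[...,1]>.12)&(w[...,1]<.31)&(w[...,2]>(.145 if x0>.49 else .09))
        q=w[m]
        if len(q)<5: continue
        (cx,cy),(sw,sh),ang=cv2.minAreaRect(q[:,:2].astype(np.float32)); 
        vx,vy,px,py=cv2.fitLine(q[:,:2].astype(np.float32),cv2.DIST_HUBER,0,.01,.01).ravel()
        print(nm,x0,len(q),'rect',cx,cy,sw,sh,ang,'dir',np.degrees(np.arctan2(vy,vx)),px,py,np.median(q[:,2]))
    m=(w[...,0]>.58)&(w[...,0]<.73)&(w[...,1]>-.28)&(w[...,1]<-.12)&(w[...,2]>.228)
    q=w[m].astype(np.float32); print('camtop',cv2.minAreaRect(q[:,:2]),len(q))
    m=(w[...,0]>.42)&(w[...,0]<.65)&(w[...,1]>.1)&(w[...,1]<.31)&(w[...,2]>.0655)&(w[...,2]<.077)
    q=w[m].astype(np.float32); print('racktop',cv2.minAreaRect(q[:,:2]),len(q))
E
```

```text
top 0.5 76 rect 0.527276337146759 0.20493356883525848 0.10062049329280853 0.00881117396056652 76.08142852783203 dir 75.73764 0.52703214 0.2038423 0.15760109842835116
top 0.55 38 rect 0.5705273151397705 0.17187002301216125 0.05158284679055214 0.008295905776321888 75.47880554199219 dir 74.29574 0.57020617 0.17147896 0.1577287179479463
top 0.45 68 rect 0.4784897565841675 0.21718496084213257 0.10124526172876358 0.007744983304291964 76.67243957519531 dir 76.28293 0.4781516 0.21552104 0.10234589564476593Traceback (most recent call last):
  File "<stdin>", line 19, in <module>
cv2.error: OpenCV(4.12.0) /io/opencv/modules/imgproc/src/convhull.cpp:143: error: (-215:Assertion failed) total >= 0 && (depth == CV_32F || depth == CV_32S) in function 'convexHull'
```

View pics/c1.png

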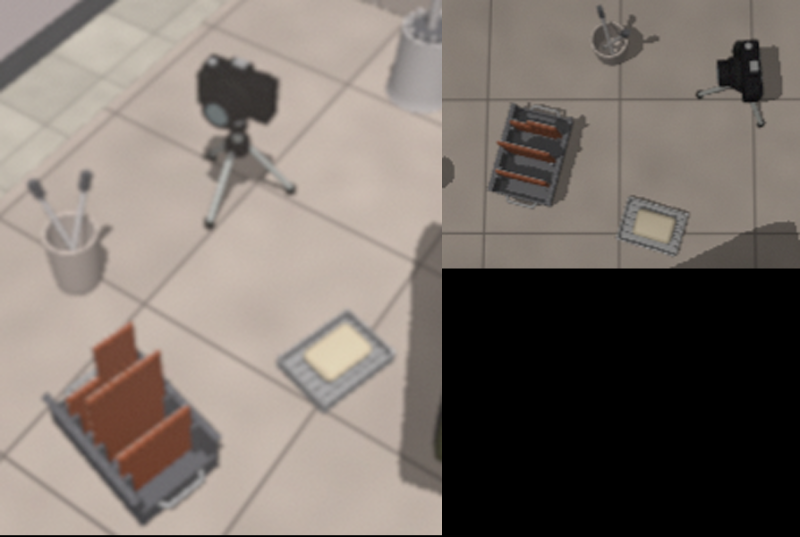

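The tile is in the middle slot: full width, top at z = 0.158, red side towards the robot and glazed side away. The camera's yaw is still unclear, so I'll zoom in on it and fit it.

```bash
python3 - <<'E'
from h import *
W=np.load('top.npy'); S=np.load('side.npy')
ims=[]
for nm,w,(r0,r1,c0,c1) in(('top',W,(140,215,325,400)),('side',S,(112,207,285,380))):
    im=cv2.imread(f'pics/{nm}1.png')[r0:r1,c0:c1]; ims.append(cv2.convertScaleAbs(cv2.resize(im,(390,390),interpolation=2),alpha=2.2))
    box=(w[...,0]>.52)&(w[...,0]<.80)&(w[...,1]>-.33)&(w[...,1]<-.07)
    for a,b in((.19,.2),(.2,.21),(.21,.22),(.22,.226),(.226,.232),(.232,.26),(.16,.255)):
        q=np.ascontiguousarray(w[box&(w[...,2]>a)&(w[...,2]<b)],np.float32)
        if len(q)>5: print(nm,a,len(q),np.round(q.min(0),3),np.round(q.max(0),3),[np.round(k,3) for k in cv2.minAreaRect(q[:,:2])])
cv2.imwrite('pics/c2.png',np.hstack(ims))
# plan-view occupancy from both, z>.16
P=np.vstack([W.reshape(-1,3),S.reshape(-1,3)]);P=P[(P[:,0]>.52)&(P[:,0]<.8)&(P[:,1]>-.33)&(P[:,1]<-.07)&(P[:,2]>.012)]
im=np.zeros((390,390,3),np.uint8)
for x,y,z in P: cv2.circle(im,(int((-.07-y)/.26*390),int((.79-x)/.26*390)),2,(255,255,255) if z>.22 else (0,200,255) if z>.16 else (120,60,0),-1)
cv2.imwrite('pics/c2.png',np.vstack([np.hstack(ims)[:390],])); cv2.imwrite('pics/c2.png',cv2.resize(np.hstack(ims+[im]),(800,267)))
E
```

```text
Traceback (most recent call last):
cv2.error: OpenCV(4.12.0) /io/opencv/modules/imgproc/src/convhull.cpp:143: error: (-215:Assertion failed) total >= 0 && (depth == CV_32F || depth == CV_32S) in function 'convexHull'
```

```bash
python3 - <<'E'
from h import *
W=np.load('top.npy'); S=np.load('side.npy')
ims=[]
for nm,w,(r0,r1,c0,c1) in(('top',W,(140,215,325,400)),('side',S,(112,207,285,380))):
    im=cv2.imread(f'pics/{nm}1.png')[r0:r1,c0:c1]; ims.append(cv2.convertScaleAbs(cv2.resize(im,(390,390),interpolation=2),alpha=2.2))
    box=(w[...,0]>.52)&(w[...,0]<.80)&(w[...,1]>-.33)&(w[...,1]<-.07)
    for a,b in((.19,.2),(.2,.21),(.21,.22),(.22,.226),(.226,.232),(.232,.26),(.16,.255)):
        q=w[box&(w[...,2]>a)&(w[...,2]<b)]
        if len(q)>5: print(nm,a,len(q),np.round(q.min(0),3),np.round(q.max(0),3),[np.round(k,3) for k in cv2.minAreaRect(q[:,:2].astype(np.float32))])
P=np.vstack([W.reshape(-1,3),S.reshape(-1,3)]);P=P[(P[:,0]>.52)&(P[:,0]<.8)&(P[:,1]>-.33)&(P[:,1]<-.07)&(P[:,2]>.012)]
im=np.zeros((390,390,3),np.uint8)
for x,y,z in P: cv2.circle(im,(int((-.07-y)/.26*390),int((.79-x)/.26*390)),2,(255,255,255) if z>.22 else (0,200,255) if z>.16 else (120,60,0),-1)
cv2.imwrite('pics/c2.png',cv2.resize(np.hstack(ims+[im]),(800,267)))
for nm,w in(('top',W),('side',S)):
    q=w[(w[...,0]>.42)&(w[...,0]<.65)&(w[...,1]>.1)&(w[...,1]<.31)&(w[...,2]>.0655)&(w[...,2]<.077)].astype(np.float32); print('racktop',cv2.minAreaRect(np.ascontiguousarray(q[:,:2])),len(q))
E
```

```text
top 0.19 17 [ 0.611 -0.233  0.191] [ 0.702 -0.155  0.2  ] [array([ 0.647, -0.186]), array([0.102, 0.058]), np.float64(23.897)]
top 0.2 35 [ 0.609 -0.228  0.201] [ 0.706 -0.154  0.21 ] [array([ 0.647, -0.182]), array([0.104, 0.054]), np.float64(25.173)]
top 0.21 69 [ 0.614 -0.232  0.21 ] [ 0.708 -0.154  0.22 ] [array([ 0.666, -0.185]), array([0.067, 0.086]), np.float64(68.873)]
top 0.22 118 [ 0.609 -0.234  0.22 ] [ 0.715 -0.153  0.226] [array([ 0.663, -0.194]), array([0.081, 0.105]), np.float64(84.821)]
top 0.226 191 [ 0.611 -0.236  0.226] [ 0.714 -0.156  0.232] [array([ 0.661, -0.194]), array([0.105, 0.076]), np.float64(5.179)]
top 0.232 209 [ 0.611 -0.232  0.232] [ 0.712 -0.159  0.251] [array([ 0.66 , -0.194]), array([0.102, 0.071]), np.float64(5.185)]
top 0.16 657 [ 0.609 -0.236  0.174] [ 0.715 -0.153  0.251] [array([ 0.661, -0.194]), array([0.107, 0.081]), np.float64(2.796)]
side 0.19 99 [ 0.61  -0.225  0.19 ] [ 0.713 -0.147  0.2  ] [array([ 0.652, -0.177]), array([0.11 , 0.056]), np.float64(23.072)]
side 0.2 89 [ 0.61  -0.225  0.2  ] [ 0.714 -0.148  0.21 ] [array([ 0.654, -0.178]
[... 220 characters left out ...]
-0.15   0.226] [array([ 0.663, -0.188]), array([0.074, 0.102]), np.float64(87.42)]
side 0.226 178 [ 0.612 -0.23   0.226] [ 0.716 -0.17   0.232] [array([ 0.662, -0.199]), array([0.106, 0.057]), np.float64(7.099)]
side 0.232 115 [ 0.616 -0.225  0.232] [ 0.708 -0.195  0.246] [array([ 0.662, -0.209]), array([0.093, 0.028]), np.float64(1.837)]
side 0.16 877 [ 0.609 -0.23   0.162] [ 0.716 -0.147  0.246] [array([ 0.662, -0.188]), array([0.107, 0.082]), np.float64(2.92)]
racktop ((0.5268375277519226, 0.20441734790802002), (0.1294550597667694, 0.1786416471004486), 75.60406494140625) 321
racktop ((0.527652382850647, 0.2111625373363495), (0.12899000942707062, 0.1797505021095276), 76.72007751464844) 566
```

View pics/c2.png

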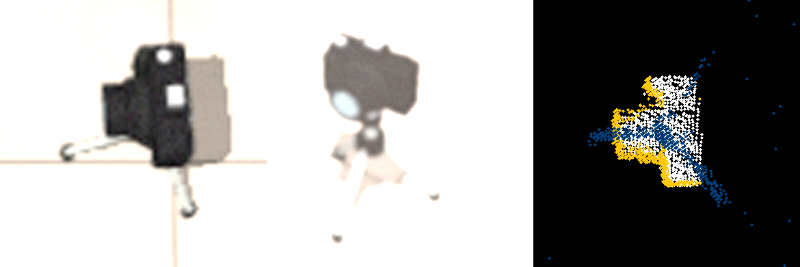

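The camera's lens looks roughly along +y, slightly towards -x, with its front near (0.65, -0.15). I'll take the wrist camera above it for a closer look on the way.

Call:
carry_out(commands=[-1,0,0,8,0,0,0,-1,0,0,16,0,0,0,-1,3,3,22,0,0,0.1,-1,7,7,25,0,0,0.2,-1,11,11,25,0,0,0.3,-1,14,14,25,0,0,0.4,-1,17,17,25,0,0,0.5,-1,20,20,25,0,0,0.6,-1,23,23,25,0,0,0.7,-1,26,26,25,0,0,0.8,-1,29,29,25,0,0,0.9,-1,32,32,25,0,0,1.0])

```text
time_s: 2.1
ee_pos: [0.4263, -0.2707, 0.4501]
eef_rot: [3.141, -0.001, -0.238]
force: [0.4, -1.2, 0.0]
grip_width: 0.0942
```

Call:
carry_out(commands=[-1,2,1,0,0,0,0,-1,5,3,0,0,0,0,-1,5,3,0,0,0,0,-1,5,3,0,0,0,0])

```text
time_s: 2.43
ee_pos: [0.4772, -0.2398, 0.4495]
eef_rot: [3.142, 0.0, -0.236]
force: [-0.5, -0.8, 0.2]
grip_width: 0.0939
```

```bash
python3 - <<'E'
from h import *
print(obs())
pic,d,W,i=cloud('wrist'); np.save('wrist.npy',W); cv2.imwrite('pics/w1.png',pic)
print('cam at',-np.array(i['R']).T@np.array(i['t']),np.round(i['R'],2).tolist())
for th in('camera','lens'):
    for s in nets.silhouettes('wrist',th)[:2]:
        q=W[s['region']]; q=q[~np.isnan(q[:,0])]
        print(th,round(s['confidence'],2),s['extent'],len(q),np.round(np.percentile(q,[2,50,98],axis=0),3).tolist())
m=(W[...,0]>.52)&(W[...,0]<.80)&(W[...,1]>-.33)&(W[...,1]<-.07)
for a,b in((.16,.255),(.19,.21),(.226,.236),(.236,.26)):
    q=W[m&(W[...,2]>a)&(W[...,2]<b)]
    if len(q)>5: print(a,len(q),np.round(q.min(0),3),np.round(q.max(0),3),[np.round(k,3) for k in cv2.minAreaRect(q[:,:2].astype(np.float32))])
E
```

```text
{'time_s': 2.4333, 'ee_pos': [0.4772, -0.2398, 0.4495], 'eef_rot': [3.1415, 0.0001, -0.2357], 'grip_width': 0.0939, 'force': [-0.4639, -0.7914, 0.1864], 'qpos': [-0.5341, 0.2176, 1.0724, -0.0001, 1.8518, -0.2985]}
cam at [ 0.49562949 -0.16598917  0.62849783] [[0.97, -0.23, -0.0], [-0.23, -0.94, 0.26], [-0.06, -0.25, -0.97]]
lens 0.68 [388.7, 51.6, 529.8, 144.7] 6869 [[0.61, -0.239, 0.012], [0.655, -0.198, 0.227], [0.71, -0.144, 0.244]]
lens 0.24 [202.8, 0.3, 262.4, 81.9] 4719 [[0.334, -0.091, 0.001], [0.387, -0.034, 0.02], [0.436, 0.024, 0.033]]
0.16 6145 [ 0.61  -0.233  0.17 ] [ 0.715 -0.15   0.246] [array([ 0.661, -0.191]), array([0.105, 0.08 ]), np.float64(3.918)]
0.19 521 [ 0.61 -0.23  0.19] [ 0.708 -0.15   0.21 ] [array([ 0.649, -0.181]), array([0.107, 0.061]), np.float64(24.092)]
0.226 2583 [ 0.61  -0.231  0.226] [ 0.715 -0.162  0.236] [array([ 0.661, -0.195]), array([0.105, 0.067]), np.float64(4.01)]
0.236 967 [ 0.618 -0.225  0.236] [ 0.704 -0.198  0.246] [array([ 0.661, -0.212]), array([0.088, 0.026]), np.float64(4.456)]
```

View pics/w1.png

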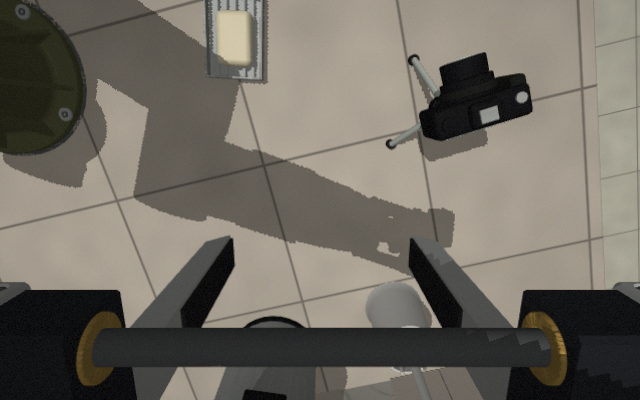

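```bash
python3 - <<'E'
from h import *
a=np.radians(-86); X=np.array([np.cos(a),np.sin(a)]);Y=np.array([-X[1],X[0]])
for nm in('wrist','side','top'):
    w=np.load(nm+'.npy').reshape(-1,3); w=w[(w[:,0]>.56)&(w[:,0]<.78)&(w[:,1]>-.3)&(w[:,1]<-.1)&(w[:,2]>.165)&(w[:,2]<.26)]
    o=np.array([.655,-.2]); q=w[:,:2]-o; cx=q@X; cy=q@Y
    print(nm,'cx',np.round(np.percentile(cx,[.3,1,5,99.5]),4),'cy',np.round(np.percentile(cy,[.5,99.5]),4))
    for lo in(-.055,-.05,-.045,-.04,-.035,-.03,-.025,-.02):
        m=(cx>lo)&(cx<lo+.005)
        if m.sum()>4: print(lo,m.sum(),np.round([cy[m].min(),cy[m].max(),w[m,2].min(),w[m,2].max()],3),end=' ; ')
    # yaw from lens front face line
    print()
    f=w[(w[:,2]>.185)&(w[:,2]<.225)]
w=np.load('wrist.npy').reshape(-1,3); w=w[(w[:,0]>.56)&(w[:,0]<.78)&(w[:,1]>-.32)&(w[:,1]<-.05)&(w[:,2]>.012)&(w[:,2]<.15)]
print('legs',len(w)); s=w[w[:,2]<.025]; print(np.round(s[::max(1,len(s)//25)],3).tolist())
E
```

```text
wrist cx [-0.0483 -0.0472 -0.042   0.0299] cy [-0.0454  0.0577]
-0.05 166 [-0.017  0.028  0.195  0.225] ; -0.045 236 [-0.018  0.029  0.195  0.226] ; -0.04 235 [-0.017  0.029  0.196  0.226] ; -0.035 229 [-0.017  0.029  0.196  0.227] ; -0.03 257 [-0.021  0.033  0.189  0.23 ] ; -0.025 263 [-0.021  0.031  0.189  0.23 ] ; -0.02 321 [-0.023  0.056  0.176  0.231] ; 
side cx [-0.0512 -0.0506 -0.0487  0.0244] cy [-0.0455  0.0594]
-0.055 18 [-0.001  0.021  0.18   0.217] ; -0.05 113 [-0.016  0.032  0.176  0.223] ; -0.045 29 [-0.015  0.022  0.173  0.226] ; -0.04 17 [-0.016  0.03   0.189  0.225] ; -0.035 24 [-0.016  0.029  0.193  0.225] ; -0.03 36 [-0.021  0.029  0.182  0.228] ; -0.025 32 [-0.022  0.035  0.178  0.229] ; -0.02 54 [-0.019  0.059  0.174  0.231] ; 
top cx [-0.0458 -0.045  -0.0406  0.0336] cy [-0.0468  0.0587]
-0.05 8 [-0.007  0.016  0.196  0.224] ; -0.045 29 [-0.017  0.031  0.203  0.232] ; -0.04 20 [-0.017  0.024  0.211  0.229] ; -0.035 26 [-0.016  0.029  0.201  0.231] ; -0.03 19 [-0.016  0.026  0.202  0.227] ; -0.025 32 [-0.02   0.034  0.189  0.233] ; -0.02 27 [-0.022  0.029  0.208  0.231] ; 
legs 664
[[0.655, -0.12, 0.012], [0.662, -0.124, 0.015], [0.662, -0.125, 0.013], [0.657, -0.125, 0.013], [0.651, -0.125, 0.012], [0.656, -0.127, 0.017], [0.654, -0.127, 0.012], [0.658, -0.129, 0.02], [0.654, -0.129, 0.012], [0.657, -0.131, 0.022], [0.652, -0.13, 0.013], [0.656, -0.132, 0.022], [0.653, -0.133, 0.019], [0.654, -0.135, 0.022], [0.654, -0.139, 0.024], [0.601, -0.244, 0.025], [0.6, -0.246, 0.02], [0.596, -0.247, 0.017], [0.603, -0.248, 0.025], [0.597, -0.249, 0.02], [0.603, -0.25, 0.023], [0.597, -0.25, 0.019], [0.603, -0.251, 0.023], [0.599, -0.253, 0.017], [0.597, -0.254, 0.015]]
```

Call:
carry_out(commands=[0.3,0,4,0,0,0,0,0.3,1,8,0,0,0,0,0.3,1,12,0,0,0,0,0.3,2,16,0,0,0,0,0.3,2,20,0,0,0,0,0.3,3,24,0,0,0,0,0.3,3,28,0,0,0,0,0.3,4,32,0,0,0,0,0.3,4,36,-2,0,0,0,0.3,5,40,-5,0,0,0,0.3,5,42,-8,0,0,0,0.3,5,44.5,-11,0,0,-0.01])

```text
time_s: 3.58
ee_pos: [0.5257, 0.202, 0.342]
eef_rot: [3.142, -0.002, -0.25]
force: [1.1, -0.7, 0.5]
grip_width: 0.0332
```

Call:
carry_out(commands=[0.3,0,0,-3,0,0,0,0.3,0,0,-3,0,0,0,0.3,0,0,-3,0,0,0])

```text
time_s: 3.83
ee_pos: [0.5256, 0.201, 0.3123]
eef_rot: [3.141, -0.001, -0.251]
force: [0.7, 0.0, 1.1]
grip_width: 0.0332
```

```bash
python3 - <<'E'
from h import *
print(obs())
pic,d,W,i=cloud('wrist'); np.save('wrist2.npy',W); cv2.imwrite('pics/w2.png',pic)
for x0,x1 in((.50,.552),(.552,.61)):
    m=(W[...,0]>x0)&(W[...,0]<x1)&(W[...,1]>.1)&(W[...,1]<.31)&(W[...,2]>.147)&(W[...,2]<.166)
    q=W[m]
    if len(q)>5: print(len(q),[np.round(k,4) for k in cv2.minAreaRect(q[:,:2].astype(np.float32))],np.median(q[:,2]))
for th in('tile',):
    for s in nets.silhouettes('wrist',th)[:2]:
        q=W[s['region']]; q=q[~np.isnan(q[:,0])]
        print(th,round(s['confidence'],2),s['extent'],len(q),np.round(np.percentile(q,[2,50,98],axis=0),3).tolist())
E
```

```text
{'time_s': 3.8333, 'ee_pos': [0.5256, 0.201, 0.3123], 'eef_rot': [3.1407, -0.0012, -0.251], 'grip_width': 0.0332, 'force': [0.7189, 0.0365, 1.0651], 'qpos': [0.3008, 0.2732, 1.3106, -0.0014, 1.5573, 0.5518]}
844 [array([0.5273, 0.2103]), array([0.101 , 0.0076]), np.float64(75.7486)] 0.1576385836476289
526 [array([0.5708, 0.1767]), array([0.0556, 0.0082]), np.float64(76.0318)] 0.15746542731359314
tile 0.77 [316.3, 120.9, 328.4, 233.4] 855 [[0.514, 0.163, 0.087], [0.529, 0.214, 0.158], [0.542, 0.259, 0.159]]
```

View pics/w2.png

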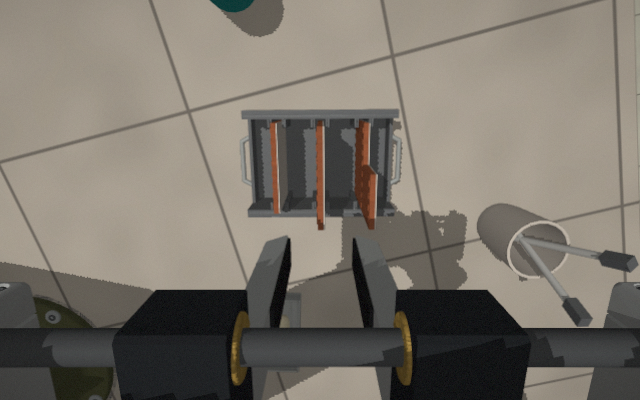

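The whole tile is in the middle slot, edge-on at about (320, 121–230). The notched piece is to its right at (370, 200), the short one to its left at (275, 165), and the fingers are straddling the tile's line. Descending now.

Call:
carry_out(commands=[0.3,0.2,0.9,-2,0,0,0,0.3,0.2,0.9,-5,0,0,0,0.3,0.2,0.9,-8,0,0,0,0.3,0.2,0.9,-11,0,0,0,0.3,0.2,0.9,-13,0,0,0,0.3,0.2,0.9,-15,0,0,0,0.3,0.2,0.9,-17,0,0,0,0.3,0.2,0.9,-18.5,0,0,0,0.3,0.2,0.9,-19.3,0,0,0,0.3,0.2,0.9,-19.3,0,0,0,0.3,0.2,0.9,-19.3,0,0,0])

```text
time_s: 4.85
ee_pos: [0.5294, 0.2098, 0.1235]
eef_rot: [-3.139, -0.007, -0.252]
force: [1.0, -0.4, 0.8]
grip_width: 0.0329
```

Call:
carry_out(commands=[0.6,0,0,0,0,0,0,1,0,0,0,0,0,0,1,0,0,0,0,0,0,1,0,0,0,0,0,0,1,0,0,0,0,0,0,1,0,0,0,0,0,0,1,0,0,0,0,0,0,1,0,0,0,0,0,0], force=30)

```text
time_s: 5.52
ee_pos: [0.5289, 0.21, 0.124]
eef_rot: [-3.139, -0.006, -0.252]
force: [-5.6, 1.2, 7.3]
grip_width: 0.0083
```

Call:
carry_out(commands=[1,0,0,0.5,0,0,0,1,0,0,1,0,0,0,1,0,0,2,0,0,0,1,0,0,3.5,0,0,0,1,0,0,5,0,0,0,1,0,0,7,0,0,0,1,0,0,9,0,0,0,1,0,0,11,0,0,0,1,0,0,13,0,0,0,1,0,0,15,0,0,0,1,0,0,17,0,0,0,1,0,0,18.5,0,0,0])

```text
time_s: 6.52
ee_pos: [0.529, 0.21, 0.3118]
eef_rot: [-3.137, -0.008, -0.252]
force: [1.4, -0.6, -2.7]
grip_width: 0.0078
```

```bash
cat > ck.py <<'E'
from h import *
import sys
o=ctrl.get_obs(); e=np.array(o['ee_pos']); print(obs())
for n in('side','top'):
    pic,d,W,i=cloud(n); np.save(n+'_c.npy',W); cv2.imwrite(f'pics/{n}_{sys.argv[1]}.png',pic)
    r=nets.silhouettes(n,'tile')
    for s in r[:2]:
        q=W[s['region']]; q=q[~np.isnan(q[:,0])]; q=q[np.linalg.norm(q-(e-[0,0,.04]),axis=1)<.14]
        if len(q)<20: continue
        c=np.median(q,0); q=q[np.linalg.norm(q-c,axis=1)<.1]
        u,sv,vt=np.linalg.svd(q-q.mean(0),full_matrices=False); nrm=vt[2]*np.sign(vt[2]@[1,-1,0])
        print(n,round(s['confidence'],2),s['extent'],len(q),'mean',np.round(q.mean(0),4),'n',np.round(nrm,3),'yaw',round(np.degrees(np.arctan2(nrm[1],nrm[0])),1),'rms',round(sv[2]/len(q)**.5,4),'pct',np.round(np.percentile(q,[1,99],axis=0),3).tolist())
E
python3 ck.py lift
```

```text
{'time_s': 6.5167, 'ee_pos': [0.529, 0.21, 0.3118], 'eef_rot': [-3.1375, -0.0081, -0.2524], 'grip_width': 0.0078, 'force': [1.3826, -0.5653, -2.7341], 'qpos': [0.3139, 0.2832, 1.2992, -0.0009, 1.5501, 0.5663]}
side 0.86 [244.9, 217.4, 286.8, 266.4] 1187 mean [0.5301 0.2212 0.2657] n [ 0.966 -0.258  0.002] yaw -15.0 rms 0.0015 pct [[0.515, 0.164, 0.196], [0.545, 0.259, 0.345]]
```

Tile is out and upright, with its bottom at z ≈ 0.196. Next I'll swing it round to the camera's axis.

Call:
carry_out(commands=[1,0,-1,0,0,0,-0.05,1,0,-3,0,0,0,-0.15,1,0,-5,0,0,0,-0.27,1,0,-7,0,0,0,-0.39,1,1,-9,0,0,0,-0.51,1,2,-11,0,0,0,-0.63,1,3,-13,0,0,0,-0.75,1,4,-15,0,0,0,-0.87,1,5,-17,0,0,0,-0.99,1,6,-19,0,0,0,-1.11,1,7,-20,0,0,0,-1.2,1,8,-20.7,0,0,0,-1.249])

```text
time_s: 7.72
ee_pos: [0.6089, 0.0014, 0.3071]
eef_rot: [-3.141, -0.006, -1.508]
force: [0.1, 0.2, -2.0]
grip_width: 0.0078
```

Call:
carry_out(commands=[1,0,0,0,0,0,0,1,1,0,-1,0,0,0,1,2,0,-2.5,0,0,0,1,3,0,-4,0,0,0,1,3.8,0,-5.5,0,0,0,1,3.8,0,-6.5,0,0,0,1,3.8,0,-7,0,0,0,1,3.8,0,-7,0,0,0,1,3.8,0,-7,0,0,0])

```text
time_s: 8.47
ee_pos: [0.6466, 0.0016, 0.2377]
eef_rot: [-3.141, -0.006, -1.507]
force: [0.4, 0.1, -2.3]
grip_width: 0.008
```

```bash
python3 ck.py fin; python3 - <<'E'
import cv2,numpy as np
a=cv2.imread('pics/side_fin.png')[90:330,200:440]; b=cv2.imread('pics/top_fin.png')[110:270,220:420]
cv2.imwrite('pics/c3.png',np.hstack([cv2.resize(a,(400,400),interpolation=2),cv2.resize(b,(400,400),interpolation=2)]))
E
```

```text
{'time_s': 8.4667, 'ee_pos': [0.6466, 0.0016, 0.2377], 'eef_rot': [-3.1406, -0.006, -1.5073], 'grip_width': 0.008, 'force': [0.4232, 0.1302, -2.3025], 'qpos': [-0.0517, 0.5014, 1.1683, -0.0059, 1.4703, 1.4562]}
side 0.56 [269.6, 165.2, 298.7, 204.6] 852 mean [0.6385 0.0054 0.1921] n [ 0.068 -0.998  0.005] yaw -86.1 rms 0.0016 pct [[0.597, -0.002, 0.125], [0.694, 0.01, 0.27]]
```

View pics/c3.png

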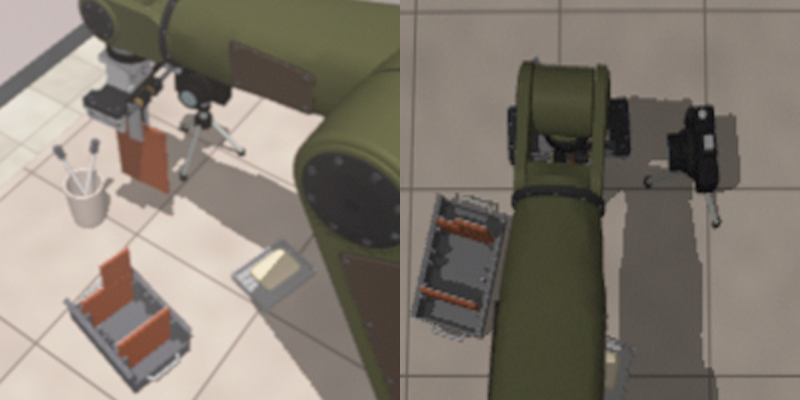

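The tile hangs in front of the lens with its red back to the robot. The camera, cup and cut pieces are all standing. I'll raise it 3 mm and let it settle.

Call:
carry_out(commands=[1,0.1,0.1,0.3,0,0,0,1,0.1,0.1,0.3,0,0,0,1,0.1,0.1,0.3,0,0,0,1,0.1,0.1,0.3,0,0,0,1,0.1,0.1,0.3,0,0,0,1,0.1,0.1,0.3,0,0,0,1,0.1,0.1,0.3,0,0,0,1,0.1,0.1,0.3,0,0,0])

```text
time_s: 9.33
ee_pos: [0.648, 0.0025, 0.2411]
eef_rot: [-3.14, -0.006, -1.508]
force: [-0.6, -0.3, -3.2]
grip_width: 0.0079
```

```bash
python3 ck.py fin2; python3 - <<'E'
from h import *
print('vel',np.abs(ctrl.get_obs()['joint_vel']).max())
A=np.load('top.npy');B=np.load('top_c.npy')
for w in(A,B):
    q=w[(w[...,0]>.56)&(w[...,0]<.78)&(w[...,1]>-.3)&(w[...,1]<-.135)&(w[...,2]>.165)&(w[...,2]<.26)]; print([np.round(k,3) for k in cv2.minAreaRect(q[:,:2].astype(np.float32))])
    q=w[(w[...,0]>.552)&(w[...,0]<.61)&(w[...,1]>.12)&(w[...,1]<.3)&(w[...,2]>.147)&(w[...,2]<.17)]; print('notched',len(q),np.round(q.mean(0),3))
E
```

```text
{'time_s': 9.3333, 'ee_pos': [0.648, 0.0025, 0.2411], 'eef_rot': [-3.1396, -0.0061, -1.5078], 'grip_width': 0.0079, 'force': [-0.6126, -0.2854, -3.2293], 'qpos': [-0.0503, 0.5026, 1.1588, -0.0059, 1.4775, 1.4581]}
side 0.96 [268.5, 164.3, 301.3, 205.6] 864 mean [0.6392 0.0061 0.1963] n [ 0.075 -0.997  0.004] yaw -85.7 rms 0.0016 pct [[0.598, -0.002, 0.127], [0.696, 0.011, 0.274]]
vel 0.002308268009007809
[array([ 0.661, -0.194]), array([0.107, 0.081]), np.float64(2.796)]
notched 38 [0.57  0.171 0.157]
[array([ 0.661, -0.194]), array([0.108, 0.08 ]), np.float64(4.223)]
notched 39 [0.57  0.171 0.157]
```

```bash
python3 -c "
from h import *
print(ticket.hand_in())"
```

```text
the job is handed in; nothing more can be done
None
```

The whole tile is out of the rack and held still in front of the camera, glazed side to the lens. I handed the job in at about 9.3 s. I gripped the tile by its top edge in the middle slot and lifted it straight up. I then turned it about 72° and moved it in front of the lens.

What the last checks showed:

| Check | Result |
|---|---|
| Height of tile centre | about 0.20 m, level with the lens |
| Sideways centring | within about 1–2 mm of the lens axis |
| Distance, glazed face to lens | about 15 cm |
| Squareness | tile yaw -85.7° against about -86° for the camera |
| Tilt | under 0.5° |
| Stillness | joint speeds about 0.002 rad/s |
| Camera and notched piece | same measured positions as before |
| Short piece, cup, soap dish | in place by eye in the pictures from just before the last 3 mm lift |

- **White face not seen:** no camera view showed it directly. Its direction follows from the red back facing the robot and the side camera.
- **Bottle and brush:** I did not look at them again. The arm passed close only to the brush, at the start, with the gripper raised well above it.

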